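# Clamp a thin panel for planing

## Robot

A 6-joint arm with a two-finger parallel gripper is mounted at the origin on the work surface. World frame = base frame: x ahead of the robot, y to its left, z up, the work surface at z = 0. Lengths are in m, angles in rad, forces in N, time in s.
With the tool pointing down it reaches from about 0.4 to 0.825 m from the base axis. Payload 7 kg.
Tool frame: the origin (TCP) lies at the very end of the fingers, on their centre line; the grasp point (between the pads) lies 19 mm behind it; z points along the fingers, y is the line along which they close (so a half turn about z gives the same grasp; the last joint's range is limited). The gripper opens to 85 mm and grips with 20 to 120 N. Pads are 22 mm wide; open, the fingers measure 114 mm over their backs; the gripper's body (76 mm by 85 mm) begins 54 mm behind the grasp point. The pads swing forward as they close: fully open they stand 13 mm farther back than shut.
Start: joints at [-1.025, 0.359, 0.012, 0, -1.224, -0.288], TCP at [0.172, -0.653, 0.231] pointing down, gripper open.
Joint ranges: [-3.07, 3.07], [-1.43, 2.12], [-1.02, 1.25], [-3.03, 1.67], [-3.05, -0], [-3.03, 3.03]. Speed limits (rad/s): [2.39, 2.39, 3.01, 3.14, 3.14, 3.14].

## Interface

Orientations are given as a unit quaternion [w, x, y, z].
In Python, from plant import ctrl gives the robot as it stands.
- The arm moves only by the tool step_arm, never from a script. Its argument "increments" is a list of rows, each a list of 3 entries, a list of its own where there are three numbers: the shift along the tool's x, y, z in units of 25 mm (1.0 is 25 mm), then the turn about the tool's z in units of 5 degrees (1.0 is 5 degrees), then the finger opening in mm, from 0 to 85.4. In form: [[[dx, dy, dz], twist, grip], ...]. A call has 1 to 10 rows; each row is the pose to reach, as a shift and turn from the pose commanded when the call began, along the tool's axes at that moment; what a row does not reach only later rows make up. A row lasts 1/10 s, in which the tool goes at most 50 mm and 8.59 degrees, less where a joint would pass 70% of its speed; a pose out of reach is approached as far as the arm can. A call with a gripper value outside its range is refused whole. The fingers move at their own pace and stop on an object; "newtons" is the grip in N (left out, the last holds). Time passes only in rows, so rows that repeat a pose let the fingers close. It gives the time, the measured TCP pose, the force, the opening and the grip force at its end, in the units of the state.
- ctrl.observe(): the state, without advancing time (a new reading comes with each control period).
- ctrl.capture(name): name is "scene" or "top" or "wrist"; returns (picture, depth): 400x640x3 uint8, red, green, blue; 400x640 float32, m along the optical axis (not along the pixel's ray), 0 where there is no reading.
- ctrl.camera_info(name): a dict with "fx", "fy", "cx", "cy" (pixels), "k1" (the pictures are not rectified: a ray, as slopes to the right and down, at radius r is drawn at 1 + k1 r^2 times it, then the intrinsics apply), "position" and "rotation" of the camera in the world; the wrist camera has in their place "hand_eye" (4x4, takes a point from camera to tool coordinates, whose origin is the TCP and whose axes are the flange's). Camera axes: x right, y down, z forward; pixel columns grow to the right and rows downward; lengths in m; the calibration is good to about 2 mm. A picture is of the moment at which its call begins: read the wrist's pose just before it. camera_info takes no time and is no camera call.
- ctrl.close_job(): hands the job in; it is judged then, once.
Trained networks look in the newest picture that a camera, given by its name, has taken for a name from the list of things; names that differ only in an ending like _2 or _b are one class to them, and where a whole thing is asked for, a point or a joint stands for the part that bears it (a point fixed in the world has none). Each returns a list of dicts, best first, with "conf" (0 to 1); they miss things now and then, are a little off and sometimes report something else, mostly with a low value. They report only what shows in the picture. A call takes as long as a camera call. They do not tell look-alikes from the thing itself.
- ctrl.look_for(camera, label): "point" ([x, y, z] in m, in world coordinates, good to about 4 mm: the middle of the surface that is visible of it).
- ctrl.masks_of(camera, label): "pixels" (400x640 bool, what is visible of it).
The state is a dict: "time": time; "qpos": joint angles; "joint_vel": joint speeds; "effort": joint torques, N m; "eef_pos": TCP position; "tool_rot": TCP orientation; "contact_force": force on the tool from outside, world axes, zero at the start; "wrist_torque": the same for the moment, N m; "gripper_width": finger opening in m; "grasp_force": force on a finger pad.
Only numpy, scipy, OpenCV 4.12 (cv2) and the standard library are available. Lean on these libraries where they do the work, as an engineer would, in place of code of your own. Each camera call takes 0.05 s, during which the arm holds its last target. There are 200 camera calls.

## Task

Slide the tallest of the three thin wooden panels up out of the slotted rack, lay it down flat on the clear bench and let go. Then take it up again the other way, set it flat and centred on the bed of the planing clamp, lengthwise between the steel jaw and the end stop, let go, and wind the handwheel clockwise, without pushing the jaw itself, until the panel is gripped firmly, the spring-backed stop giving way a few millimetres. Leave it clamped like that, and leave the other two panels, the block plane and the wooden tealight block where they are.

Things in the scene. Friction and masses are not known exactly. Their poses are not given: they have to be found in the camera images.
- rack: Fixed dark wooden rack, 124 (x) x 110 (y) x 30 mm high, with three slots 12 mm wide running along its y, open at both ends, at x = -40, 0 and +40 mm; slot floors are 10 mm above the bench. Origin: centre of its underside. z up.
- panel: The task's panel: plain pale wood, 10 mm thick (its x) x 130 mm long (its y) x 62 mm wide (its z), about 60 g. It starts standing on a long edge in one of the rack's slots, top edge 72 mm above the bench (the tallest of three). Origin: middle of the long edge it stands on at the start. Lying flat, its x axis is vertical (either way up).
- panel_mid (a point): Centre of the panel's volume (31 mm along its z from its origin).
- strip_a: Bystander: narrower panel in another slot, 10 x 130 x 36 mm, top edge 46 mm above the bench. Origin: middle of its lower edge. Axes as the panel.
- strip_b: Bystander: narrower, shorter panel in another slot, 10 x 100 x 36 mm, top edge 46 mm above the bench. Origin: middle of its lower edge.
- clamp: Fixed planing clamp. Wooden bed 46 mm wide (y) with its top 25 mm above the bench, from x = -176 to +162 mm; at the -x end a grey gearbox 86 x 80 x 46 mm high centred at x = -120 mm with a handwheel flat on top. Its x axis points from the wheel to the end stop. Origin: on the bench under the bed. z up.
- bed_mid (a point): Point on the bed's top face (z = 25 mm, y = 0) at x = +46 mm of the clamp: middle of the space between stop and fully wound-back jaw.
- stop: Steel end stop across the bed, 9 x 50 mm, standing 8 mm above the bed, backed by a stiff spring: it gives up to 6 mm in +x (2.5 N per mm) before it meets the fixed block behind it. Origin: middle of the foot of its face towards the jaw (clamp x = +137 mm, z = 25 mm, when unloaded); stop and block extend 25 mm to +x from there.
- jaw: Sliding steel jaw across the bed, 18 x 50 mm, standing 8 mm above the bed. Origin: middle of the foot of its face towards the stop; the jaw extends 18 mm to -x. At wheel = 0 it is at clamp x = -45 mm (182 mm from the stop); it advances 7 mm per radian of wheel, geared to the wheel, and stays where it is left.
- wheel (a joint): Handwheel angle, rad: 0 wound fully back, grows clockwise seen from above (jaw moves towards the stop), up to 9.5. Starts between 0 and 2.4; some 0.8 to 1.3 turns clamp the panel. Turning takes about 2.5 N at the knob, and more and more once the panel has met the spring-backed stop.
- wheel_axis (a point): Point on the wheel's vertical axis at the height to grip the knob, 91 mm above the bench. Wheel: dark steel, three spokes, 120 mm across, rim top 67 mm above the bench.
- spinner_grip (a point): Free-spinning upright black knob on the wheel, 22 mm across, from 67 to 105 mm above the bench, standing 50 mm off the wheel axis (towards clamp +x at wheel = 0). This point is on the knob's axis, 91 mm above the bench.
- block_plane: Bystander: steel and brass block plane, 150 x 48 mm, 50 mm high. Origin: centre of its underside.
- tealight_block: Bystander: pale wood block 70 x 70 x 65 mm with a glass insert on top (77 mm high in all). Origin: centre of its underside.
Mind the look-alikes: they are no part of the job. Leave any turquoise look-alike of the panel alone.

How it is judged:
On the way, in this order (a step that is already met when the one before it is completed fails the run):
1. the panel is up out of its slot (height (world z) of panel above 0.034 m), for 0.1 s.
2. the panel lies flat on the bench, let go ((angle between panel's own x axis and vertical below 0.1 rad or angle between panel's own x axis and vertical above 3.04 rad) and height (world z) of panel_mid between 0.002 and 0.009 m and contact force between the fingers and panel below 0.1 N and linear speed of panel below 0.02 m/s), for 0.2 s.
3. the panel lies flat on the clamp's bed between jaw and stop, let go ((angle between panel's own x axis and vertical below 0.1 rad or angle between panel's own x axis and vertical above 3.04 rad) and z of panel_mid in the frame of clamp between 0.026 and 0.034 m and y of panel_mid in the frame of clamp between -0.015 and 0.015 m and x of panel_mid in the frame of clamp between 0 and 0.09 m and angle between the y axis of panel and the x axis of clamp, either way round below 0.12 rad and contact force between the fingers and panel below 0.1 N and linear speed of panel below 0.02 m/s), for 0.2 s.
At the end, for the whole second after the job is handed in: The panel lies flat on the bed (within 0.1 rad), lengthwise along it (within 0.12 rad) and centred across it within 15 mm, gripped between jaw and stop with more than 2 N on each, at rest ((angle between panel's own x axis and vertical below 0.1 rad or angle between panel's own x axis and vertical above 3.04 rad) and z of panel_mid in the frame of clamp between 0.026 and 0.034 m and y of panel_mid in the frame of clamp between -0.015 and 0.015 m and x of panel_mid in the frame of clamp between 0 and 0.09 m and angle between the y axis of panel and the x axis of clamp, either way round below 0.12 rad and contact force between each of jaw, stop and panel above 2 N and linear speed of panel below 0.01 m/s); the robot touches nothing.
It fails at once if one of the other two panels is moved more than 25 mm (distance of any of strip_a, strip_b from where it was at the start of the episode above 0.025 m).
It fails at once if the block plane or the tealight block is moved more than 20 mm (distance of any of block_plane, tealight_block from where it was at the start of the episode above 0.02 m).
It fails at once if the jaw is pushed directly by the fingers (over 5 N) (contact force between the fingers and jaw above 5 N).
It also fails if it takes over 72 s, if anything falls off the work surface, if the arm or the gripper's body presses on something with over 40 N, if the wrist force passes 120 N, or if a joint passes its speed limit or range.

## Working session

There is one attempt and no reset: what is moved stays moved. The work goes in short steps, Python scripts to look and compute and a tool call to move; the robot and the scene stay as the last step left them, time stands still between calls to the robot, and variables do not carry over. Pictures are saved under pics/ and viewed, at most 11 in all, crops included, and the job is handed in when it is done.

Besides the shell and the picture viewer there is one more tool, called after "Request:" as name(argument=value, ...), one argument or row to a line, values as JSON. step_arm: Moves the arm, as the interface text tells. Its arguments: {"type":"object","properties":{"increments":{"type":"array"},"newtons":{"type":"number"}},"required":["increments"]}

```bash
mkdir -p pics
cat > h.py <<'E'
import numpy as np, cv2
from plant import ctrl
from scipy.spatial.transform import Rotation as R
def rot(q): return R.from_quat(np.r_[q[1:],q[0]]).as_matrix()
def cloud(name):
    s=ctrl.observe(); im,d=ctrl.capture(name); c=ctrl.camera_info(name)
    u,v=np.meshgrid(np.arange(640),np.arange(400))
    xd=(u-c['cx'])/c['fx']; yd=(v-c['cy'])/c['fy']; x,y=xd.copy(),yd.copy()
    for _ in range(8):
        f=1+c['k1']*(x*x+y*y); x,y=xd/f,yd/f
    P=np.stack([x*d,y*d,d],-1)
    if 'hand_eye' in c:
        H=np.array(c['hand_eye']); P=P@H[:3,:3].T+H[:3,3]
        P=P@rot(s['tool_rot']).T+np.array(s['eef_pos'])
    else: 
        Rm=np.array(c['rotation']); Rm=rot(Rm) if Rm.shape==(4,) else Rm
        P=P@Rm.T+np.array(c['position'])
    P[d==0]=np.nan
    return im,P
def save(n,im): cv2.imwrite(f'pics/{n}.png',im[:,:,::-1])
E
python3 - <<'E'
from h import *
s=ctrl.observe(); print(s['time'],s['eef_pos'],s['tool_rot'],s['qpos'])
ims=[]
for cam in ['top','scene']:
    im,P=cloud(cam); ims.append(im); save(cam,im)
    np.savez(f'{cam}.npz',im=im,P=P)
    for l in ['panel','strip_a','rack','clamp','jaw','stop','wheel','spinner_grip','block_plane','tealight_block']:
        for r in ctrl.look_for(cam,l)[:3]: print(cam,l,np.round(r['point'],3),round(r['conf'],2))
E
```

```text
0.0 [ 0.17193453 -0.65222034  0.23036481] [-1.80550716e-04 -1.28479326e-01  9.91711833e-01  8.19380409e-04] [-1.02490187e+00  3.59370213e-01  1.10385799e-02 -3.54776691e-04
 -1.22410928e+00 -2.88102651e-01]
top panel [0.275 0.42  0.053] 0.9
top panel [0.302 0.19  0.059] 0.84
top panel [0.44  0.521 0.06 ] 0.74
top strip_a [0.41  0.34  0.048] 0.83
top strip_a [0.486 0.369 0.043] 0.59
top strip_a [0.706 0.185 0.03 ] 0.5
top rack [0.443 0.349 0.026] 0.77
top rack [ 0.601 -0.33   0.103] 0.57
top rack [ 0.568 -0.259  0.034] 0.48
top clamp [ 0.567 -0.263  0.034] 0.79
top jaw [ 0.562 -0.241  0.035] 0.56
top stop [ 0.589 -0.053  0.035] 0.57
top wheel [ 0.548 -0.321  0.069] 0.95
top block_plane [0.706 0.19  0.031] 0.82
top tealight_block [ 0.782 -0.044  0.068] 0.92
scene panel [0.452 0.355 0.056] 0.8
scene panel [0.442 0.538 0.046] 0.75
scene panel [0.309 0.198 0.046] 0.57
scene strip_a [0.484 0.371 0.047] 0.75
scene rack [0.487 0.366 0.03 ] 0.57
scene clamp [ 0.577 -0.247  0.026] 0.72
scene jaw [ 0.561 -0.235  0.033] 0.52
scene stop [ 0.585 -0.055  0.032] 0.48
scene wheel [ 0.561 -0.318  0.064] 0.68
scene spinner_grip [ 0.602 -0.327  0.095] 0.53
scene block_plane [0.72  0.204 0.031] 0.78
scene tealight_block [ 0.803 -0.025  0.063] 0.89
scene tealight_block [ 0.573 -0.242  0.029] 0.29
```

View pics/top.png

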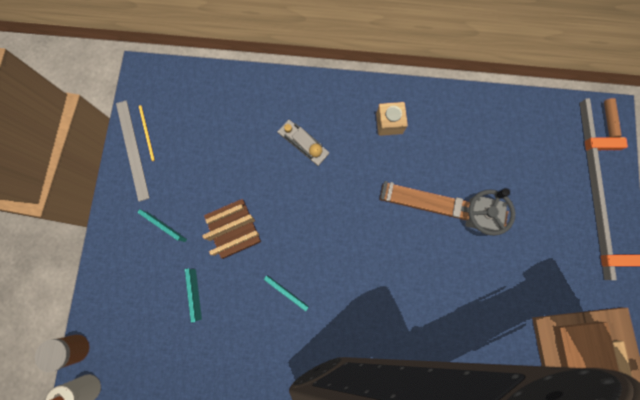

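View pics/scene.png

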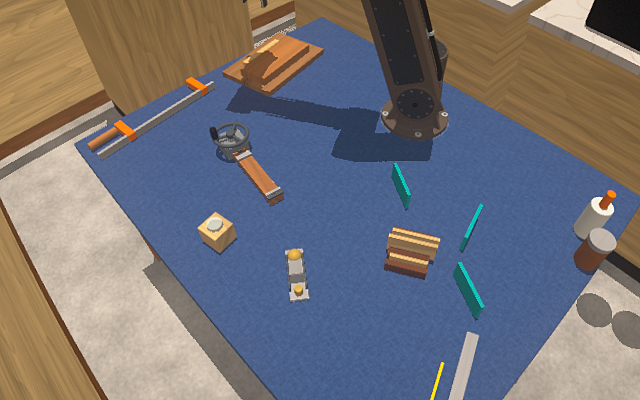

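The rack (231,229 in top) holds three pale panels. The clamp runs from the stop (388,191) to the wheel (490,212), with the knob at (503,193). The three upright turquoise panels are decoys. Next I measure the geometry from the depth data.

Run:
```python
from h import *
for cam in ['top','scene']:
    z=np.load(cam+'.npz'); im,P=z['im'].astype(int),z['P']
    near=np.hypot(P[...,0]-.445,P[...,1]-.355)<.11
    pale=near&(im[...,0]>170)&(im[...,2]<190)&(P[...,2]>.035)
    n,lab,st,c=cv2.connectedComponentsWithStats(pale.astype(np.uint8))
    for i in range(1,n):
        if st[i,4]<25: continue
        q=P[lab==i]; h=np.percentile(q[:,2],[10,50,95]); q=q[q[:,2]>h[1]-.008]; xy=q[:,:2]
        r=cv2.minAreaRect((xy*1000).astype(np.float32)); v=np.linalg.svd(xy-xy.mean(0))[2][0]
        print(cam,'pale',len(q),st[i,:2],np.round(h,3),np.round(xy.mean(0),3),np.round(v,3),r)
    # wheel & clamp
    m=(np.hypot(P[...,0]-.55,P[...,1]+.32)<.09)
    q=P[m&(P[...,2]>.055)&(P[...,2]<.075)]; (cx,cy),rr=cv2.minEnclosingCircle((q[:,:2]*1000).astype(np.float32)); print('wheel',cx,cy,rr,np.round(np.median(q,0),3))
    k=P[m&(P[...,2]>.08)]; print('knob',len(k),np.round(k.mean(0),4),np.round(np.percentile(k,[5,95],axis=0),3))
    g=(im.max(-1)-im.min(-1)<25)&(P[...,2]>.022)&(P[...,2]<.045)
    g&=(np.abs(P[...,0]-.575)<.08)&(P[...,1]>-.28)&(P[...,1]<-.01)
    n,lab,st,c=cv2.connectedComponentsWithStats(g.astype(np.uint8))
    for i in range(1,n):
        if st[i,4]>15:
            q=P[lab==i]; print('steel',len(q),np.round(q.mean(0),4),cv2.minAreaRect((q[:,:2]*1000).astype(np.float32)))
    b=(im[...,0]-im[...,2]>35)&(np.abs(P[...,2]-.025)<.006)&(np.abs(P[...,0]-.575)<.08)&(P[...,1]>-.25)&(P[...,1]<-.03)
    q=P[b]; print('bed',len(q),np.round(q.mean(0),4),cv2.minAreaRect((q[:,:2]*1000).astype(np.float32)))
im=np.load('top.npz')['im'];sc=np.load('scene.npz')['im']
a=cv2.resize(im[190:270,190:275],None,fx=4,fy=4); b=cv2.resize(im[170:250,375:520],None,fx=3,fy=3)
c=np.zeros((600,800,3),np.uint8); c[:320,:340]=a; c[:240,345:780]=b
d=cv2.resize(sc[220:285,375:450],None,fx=4,fy=4); c[330:590,:300]=d; e=cv2.resize(sc[115:210,200:300],None,fx=3,fy=3); c[260:545,345:645]=e
save('crop',c)
```

```text
top pale 148 [206 205] [0.042 0.045 0.049] [0.486 0.372] [-0.496  0.868] ((486.1642761230469, 371.3752136230469), (11.023706436157227, 98.24880981445312), 29.568130493164062)
top pale 203 [203 215] [0.068 0.071 0.074] [0.451 0.352] [-0.496  0.869] ((450.805908203125, 352.4888000488281), (10.638774871826172, 128.3769989013672), 29.4361572265625)
top pale 205 [210 231] [0.042 0.045 0.049] [0.413 0.337] [-0.498  0.867] ((413.5867614746094, 336.6899719238281), (10.411169052124023, 127.45059204101562), 29.85501480102539)
wheel 551.6076049804688 -316.2882080078125 59.88231658935547 [ 0.548 -0.316  0.065]
knob 82 [ 0.5969 -0.3315  0.0987] [[ 0.589 -0.34   0.083]
 [ 0.606 -0.325  0.107]]
steel 57 [ 0.5909 -0.0412  0.0318] ((591.1824951171875, -41.58843994140625), (7.6545939445495605, 49.8172607421875), 82.09402465820312)
steel 30 [ 0.5928 -0.0577  0.0321] ((589.0155639648438, -58.04157638549805), (7.944746971130371, 49.44614028930664), 83.11996459960938)
steel 153 [ 0.5624 -0.2426  0.0314] ((561.4368286132812, -249.70379638671875), (40.57711410522461, 51.24148178100586), 81.3768310546875)
st
[... 673 characters left out ...]
.376] [-0.493  0.87 ] ((485.5592956542969, 374.407958984375), (13.554047584533691, 97.34010314941406), 30.750871658325195)
wheel 553.1140747070312 -312.2362976074219 61.2049446105957 [ 0.552 -0.308  0.065]
knob 66 [ 0.6015 -0.3284  0.0959] [[ 0.592 -0.338  0.083]
 [ 0.61  -0.322  0.105]]
steel 204 [ 0.561  -0.2557  0.0325] ((560.9402465820312, -251.07998657226562), (50.96367645263672, 77.66231536865234), 83.91423797607422)
steel 122 [ 0.5923 -0.0457  0.0308] ((590.7081909179688, -46.44804382324219), (27.790311813354492, 52.9121208190918), 80.11640930175781)
bed 617 [ 0.5778 -0.1413  0.0241] ((576.9816284179688, -143.07369995117188), (221.14939880371094, 48.63471221923828), 82.05213165283203)
```

View pics/crop.png

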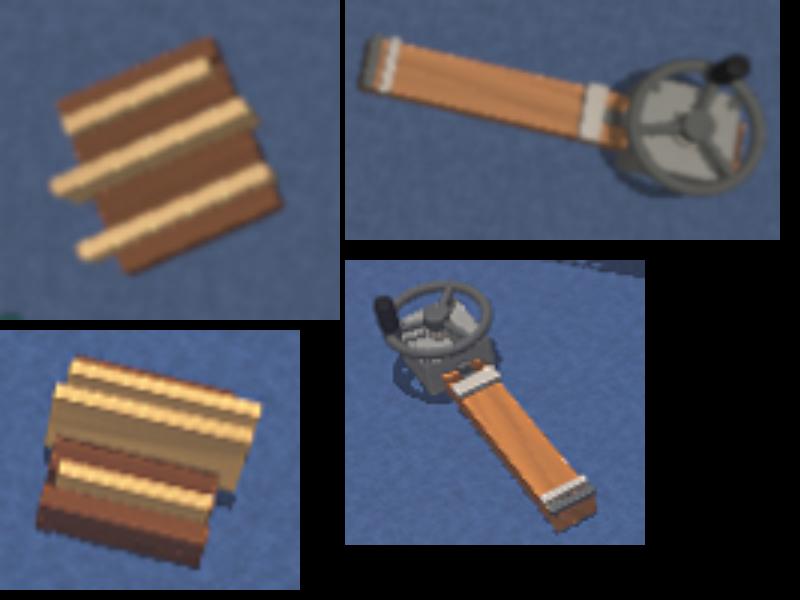

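The tall panel is in the middle slot: centre (0.450, 0.353), long axis at 119.7°. The clamp axis is at 81.9° with the wheel at (0.552, -0.316), and the knob puts the wheel at about 1.72 rad. Since the tool only turns about z, I'll stand the panel on the bench, tip it over, and regrip it across its width.

```bash
cat >> h.py <<'E'
def plan(*targets):
    """targets (x,y,z,yaw of tool y in deg) -> shifts/twists in move units from the present pose"""
    s=ctrl.observe(); M=rot(s['tool_rot']); p=np.array(s['eef_pos'])
    yaw=np.degrees(np.arctan2(M[1,1],M[0,1])); print('t',round(s['time'],2),'p',np.round(p,4),'yaw',round(yaw,1),'w',round(s['gripper_width'],4),'q',np.round(s['qpos'],2))
    for t in targets:
        d=M.T@(np.array(t[:3])-p)/.025; tw=-((t[3]-yaw+180)%360-180)/5
        print(t,'->',np.round(d,2),round(tw,2))
E
python3 - <<'E'
from h import *
plan((.55,-.15,.23,150),(.45,.353,.14,209.7))
E
```

```text
t 1.1 p [ 0.1721 -0.6527  0.2313] yaw 104.8 w 0.0855 q [-1.02  0.36  0.01 -0.   -1.22 -0.29]
(0.55, -0.15, 0.23, 150) -> [-19.74  15.59   0.05] -9.05
(0.45, 0.353, 0.14, 209.7) -> [-21.    36.06   3.65] -20.99
```

Request:
step_arm(
  increments=[
    [[-19.74,15.59,0],-9,60],
    [[-19.74,15.59,0],-9,26],
    [[-19.74,15.59,0],-9,26],
    [[-19.74,15.59,0],-9,26],
    [[-19.74,15.59,0],-9,26],
    [[-19.74,15.59,0],-9,26],
    [[-19.74,15.59,0],-9,26],
    [[-19.74,15.59,0],-9,26],
    [[-19.74,15.59,0],-9,26],
    [[-19.74,15.59,0],-9,26],
  ],
  newtons=40,
)

```text
time: 2.1
eef_pos: [0.4735, -0.2511, 0.2318]
tool_rot: [0.0, -0.498, 0.867, -0.0]
contact_force: [0.6, -2.0, 0.1]
gripper_width: 0.0254
grasp_force: 0.0
```

Run:
```python
from h import *
plan((.45,.353,.14,209.7))
```

```text
t 2.1 p [ 0.4735 -0.2511  0.2318] yaw 149.8 w 0.0254 q [-0.12  0.13 -0.29  0.   -1.15 -0.41]
(0.45, 0.353, 0.14, 209.7) -> [-20.41  12.98   3.67] -11.98
```

Request:
step_arm(
  increments=[
    [[-20.4,13,3.2],-12,26],
    [[-20.4,13,3.2],-12,26],
    [[-20.4,13,3.2],-12,26],
    [[-20.4,13,3.2],-12,26],
    [[-20.4,13,3.2],-12,26],
    [[-20.4,13,3.2],-12,26],
    [[-20.4,13,3.2],-12,26],
    [[-20.4,13,3.2],-12,26],
    [[-20.4,13,3.2],-12,26],
    [[-20.4,13,3.2],-12,26],
  ],
)

```text
time: 3.1
eef_pos: [0.4523, 0.2445, 0.166]
tool_rot: [-0.001, 0.865, -0.502, 0.0]
contact_force: [0.7, -0.9, 0.1]
gripper_width: 0.0259
grasp_force: 0.0
```

Request:
step_arm(
  increments=[
    [[0,0,0],0,26],
  ],
)

```text
time: 3.2
eef_pos: [0.4527, 0.2471, 0.165]
tool_rot: [-0.0, 0.866, -0.5, 0.0]
contact_force: [0.3, -1.1, -0.8]
gripper_width: 0.0258
grasp_force: 0.0
```

Run:
```python
from h import *
plan((.45,.353,.16,209.7),(.45,.353,.042,209.7))
```

```text
t 3.2 p [0.4527 0.2471 0.165 ] yaw -150.0 w 0.0258 q [ 0.88  0.15 -0.43  0.   -0.99 -0.36]
(0.45, 0.353, 0.16, 209.7) -> [-3.72 -2.03  0.2 ] 0.06
(0.45, 0.353, 0.042, 209.7) -> [-3.72 -2.02  4.92] 0.06
```

Request:
step_arm(
  increments=[
    [[-1.9,-1,0.2],0,26],
    [[-3.72,-2.03,0.2],0,26],
    [[-3.72,-2.03,0.2],0,26],
    [[-3.72,-2.03,0.2],0,26],
    [[-3.72,-2.03,0.2],0,26],
  ],
)

```text
time: 3.7
eef_pos: [0.4504, 0.3475, 0.1605]
tool_rot: [0.0, 0.865, -0.502, -0.0]
contact_force: [0.6, -0.4, -0.1]
gripper_width: 0.0257
grasp_force: 0.0
```

Run:
```python
from h import *
im,P=cloud('wrist'); save('w1',im)
q=P[(P[...,2]>.06)&(P[...,2]<.085)&(np.hypot(P[...,0]-.45,P[...,1]-.353)<.1)]
print(len(q),np.round(q.mean(0),4), cv2.minAreaRect((q[:,:2]*1000).astype(np.float32)), np.percentile(q[:,2],[5,50,95]))
plan((.45,.353,.042,209.7))
```

```text
1897 [0.4521 0.3476 0.0714] ((449.1014709472656, 352.94775390625), (10.016902923583984, 130.12789916992188), 29.437192916870117) [0.07032954 0.07144555 0.07245347]
t 3.75 p [0.4505 0.3471 0.1607] yaw -150.3 w 0.0259 q [ 1.    0.24 -0.32 -0.   -1.   -0.48]
(0.45, 0.353, 0.042, 209.7) -> [-0.22 -0.1   4.75] 0.01
```

View pics/w1.png

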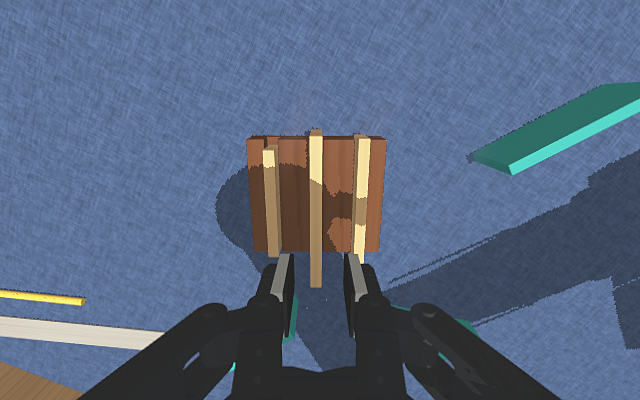

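The wrist picture shows the panel (316,200) centred between the fingertips (285/350,280). The measured centre is (0.449, 0.353), so I descend and grip.

Request:
step_arm(
  increments=[
    [[-0.22,-0.07,2],0,26],
    [[-0.22,-0.07,3.5],0,26],
    [[-0.22,-0.07,4.75],0,26],
    [[-0.22,-0.07,4.75],0,26],
    [[-0.22,-0.07,4.75],0,26],
    [[-0.22,-0.07,4.75],0,5],
    [[-0.22,-0.07,4.75],0,5],
    [[-0.22,-0.07,4.75],0,5],
    [[-0.22,-0.07,4.75],0,5],
    [[-0.22,-0.07,4.75],0,5],
  ],
  newtons=40,
)

```text
time: 4.75
eef_pos: [0.4504, 0.3546, 0.0442]
tool_rot: [-0.002, 0.865, -0.502, 0.0]
contact_force: [1.2, -2.0, 7.3]
gripper_width: 0.0096
grasp_force: 42.6
```

Request:
step_arm(
  increments=[
    [[0,0,0],0,5],
    [[0,0,-0.6],0,5],
    [[0,0,-1.2],0,5],
    [[0,0,-2],0,5],
    [[0,0,-2.8],0,5],
    [[0,0,-3.6],0,5],
    [[0,0,-3.6],0,5],
  ],
)

```text
time: 5.45
eef_pos: [0.4507, 0.3555, 0.136]
tool_rot: [-0.003, 0.865, -0.501, 0.0]
contact_force: [0.6, 0.9, 0.3]
gripper_width: 0.0095
grasp_force: 41.4
```

Run:
```python
from h import *
plan((.50,.10,.13,171.9),(.50,.10,.035,171.9))
print(ctrl.observe()['grasp_force'])
```

```text
t 5.45 p [0.4507 0.3555 0.136 ] yaw -150.2 w 0.0095 q [ 1.01  0.27 -0.35  0.   -0.94 -0.49]
(0.5, 0.1, 0.13, 171.9) -> [9.85 3.37 0.2 ] 7.58
(0.5, 0.1, 0.035, 171.9) -> [9.86 3.4  4.  ] 7.58
41.35297894477844
```

Request:
step_arm(
  increments=[
    [[2,0.7,0],1.5,5],
    [[4,1.4,0],3,5],
    [[6,2,0],4.5,5],
    [[8,2.7,0],6,5],
    [[9.85,3.4,0.2],7.6,5],
    [[9.85,3.4,0.2],7.6,5],
    [[9.85,3.4,0.2],7.6,5],
    [[9.85,3.4,0.2],7.6,5],
    [[9.85,3.4,2],7.6,5],
    [[9.85,3.4,3.5],7.6,5],
  ],
)

```text
time: 6.45
eef_pos: [0.4987, 0.0999, 0.0443]
tool_rot: [0.002, -0.655, 0.755, -0.0]
contact_force: [0.7, 0.3, -1.3]
gripper_width: 0.0093
grasp_force: 41.4
```

Run:
```python
from h import *
plan((.50,.10,.034,171.9)); print(ctrl.observe()['contact_force'])
im,P=cloud('scene')
q=P[(P[...,2]>.004)&(P[...,2]<.05)&(abs(P[...,0]-.5)<.06)&(abs(P[...,1]-.1)<.08)]
print(np.percentile(q,[1,5,50,95],axis=0).round(3))
save('s2',im[150:310,250:470])
```

```text
t 6.45 p [0.4987 0.0999 0.0443] yaw 171.9 w 0.0093 q [ 0.58  0.29 -0.59 -0.   -0.69 -0.73]
(0.5, 0.1, 0.034, 171.9) -> [-0.01 -0.05  0.41] 0.0
[ 0.68762217  0.31077307 -1.29400438]
[[0.475 0.036 0.004]
 [0.498 0.069 0.005]
 [0.508 0.133 0.026]
 [0.519 0.166 0.047]]
```

Request:
step_arm(
  increments=[
    [[0,0,0.15],0,5],
    [[0,0,0.3],0,5],
    [[0,0,0.4],0,5],
    [[0,0,0.4],0,5],
  ],
)

```text
time: 6.9
eef_pos: [0.4986, 0.0986, 0.0356]
tool_rot: [0.001, -0.655, 0.756, -0.0]
contact_force: [0.4, -0.7, -0.7]
gripper_width: 0.0094
grasp_force: 41.3
```

Request:
step_arm(
  increments=[
    [[0,0,0.05],0,5],
    [[0,0,0.1],0,5],
    [[0,0,0.1],0,5],
  ],
)

```text
time: 7.2
eef_pos: [0.4988, 0.0983, 0.0342]
tool_rot: [0.001, -0.655, 0.756, -0.0]
contact_force: [-6.0, -0.5, 17.8]
gripper_width: 0.0093
grasp_force: 44.2
```

Contact with the bench. I ease off, open, and rise.

Request:
step_arm(
  increments=[
    [[0,0,-0.04],0,5],
    [[0,0,-0.04],0,12],
    [[0,0,-0.04],0,18],
    [[0,0,-0.04],0,26],
    [[0,0,-0.04],0,30],
    [[0,0,-0.04],0,30],
    [[0,0,-1],0,30],
    [[0,0,-2],0,30],
    [[0,0,-3.5],0,30],
    [[0,0,-3.5],0,30],
  ],
)

```text
time: 8.2
eef_pos: [0.5007, 0.0992, 0.124]
tool_rot: [0.004, -0.655, 0.756, -0.001]
contact_force: [0.5, 0.4, 0.2]
gripper_width: 0.03
grasp_force: 0.0
```

Run:
```python
from h import *
im,P=cloud('wrist'); save('w2',im)
m=(P[...,2]>.003)&(P[...,2]<.09)&(abs(P[...,0]-.5)<.1)&(abs(P[...,1]-.1)<.09)
q=P[m]; print(len(q),np.percentile(q,[1,50,99],axis=0).round(3),cv2.minAreaRect((q[:,:2]*1000).astype(np.float32)))
plan((.46,.1,.13,171.9))
```

```text
2473 [[0.485 0.032 0.026]
 [0.497 0.086 0.061]
 [0.51  0.159 0.063]] ((497.92620849609375, 97.05133819580078), (130.27259826660156, 9.922669410705566), 81.64627838134766)
t 8.25 p [0.4994 0.0987 0.1218] yaw 171.8 w 0.0299 q [ 0.58  0.19 -0.5   0.   -0.88 -0.73]
(0.46, 0.1, 0.13, 171.9) -> [ 0.17  1.57 -0.33] -0.02
```

View pics/w2.png

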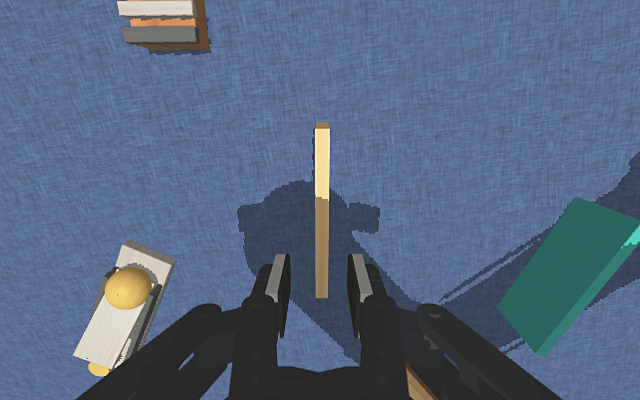

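The panel stands upright at (322,210), centre (0.498, 0.097). I close the fingers, move to its -x side, and tip it towards +x.

Request:
step_arm(
  increments=[
    [[0,0.8,-0.3],0,10],
    [[0,1.55,-0.3],0,0],
    [[0,1.55,-0.3],0,0],
    [[0,1.55,-0.3],0,0],
    [[0,1.55,1],0,0],
    [[0,1.55,2],0,0],
    [[0,1.55,2.8],0,0],
    [[0,1.55,2.8],0,0],
    [[0,1.35,2.8],0,0],
    [[0,1.15,2.8],0,0],
  ],
)

```text
time: 9.25
eef_pos: [0.4708, 0.1024, 0.0504]
tool_rot: [0.001, -0.655, 0.756, -0.0]
contact_force: [0.6, 0.9, 0.3]
gripper_width: -0.0003
grasp_force: 0.0
```

Request:
step_arm(
  increments=[
    [[0,-0.15,0],0,0],
    [[0,-0.3,0],0,0],
    [[0,-0.45,0],0,0],
    [[0,-0.6,0],0,0],
    [[0,-0.75,0],0,0],
    [[0,-0.9,0],0,0],
    [[0,-1.05,0],0,0],
    [[0,-1.2,0],0,0],
    [[0,-1.35,0],0,0],
    [[0,-1.5,0],0,0],
  ],
)

```text
time: 10.25
eef_pos: [0.5069, 0.0966, 0.0494]
tool_rot: [-0.0, -0.655, 0.756, 0.0]
contact_force: [0.5, 0.4, -0.3]
gripper_width: 0.0
grasp_force: 0.0
```

Request:
step_arm(
  increments=[
    [[0,0.3,-0.5],0,0],
    [[0,0.3,-2],0,30],
    [[0,0.3,-3.5],0,60],
    [[0,0,-4],0,80],
    [[0,0,-4],0,80],
    [[0,0,-4],0,80],
  ],
)

```text
time: 10.85
eef_pos: [0.506, 0.0966, 0.1497]
tool_rot: [0.0, -0.654, 0.756, 0.0]
contact_force: [0.4, 0.1, -1.2]
gripper_width: 0.0722
grasp_force: 0.0
```

Run:
```python
from h import *
im,P=cloud('wrist'); save('w3',im)
m=(P[...,2]>.004)&(P[...,2]<.09)&(abs(P[...,0]-.54)<.12)&(abs(P[...,1]-.1)<.1)
q=P[m]; print(len(q),np.percentile(q,[1,50,99],axis=0).round(3),cv2.minAreaRect((q[:,:2]*1000).astype(np.float32)))
plan((.54,.1,.13,171.9))
```

```text
8660 [[0.5   0.027 0.007]
 [0.535 0.086 0.009]
 [0.657 0.155 0.011]] ((579.5859375, 94.49727630615234), (148.73101806640625, 148.11077880859375), 81.73062133789062)
t 10.9 p [0.5056 0.0964 0.1491] yaw 171.8 w 0.0789 q [ 0.57  0.17 -0.45 -0.   -0.95 -0.71]
(0.54, 0.1, 0.13, 171.9) -> [-0.34 -1.34  0.76] -0.03
```

View pics/w3.png

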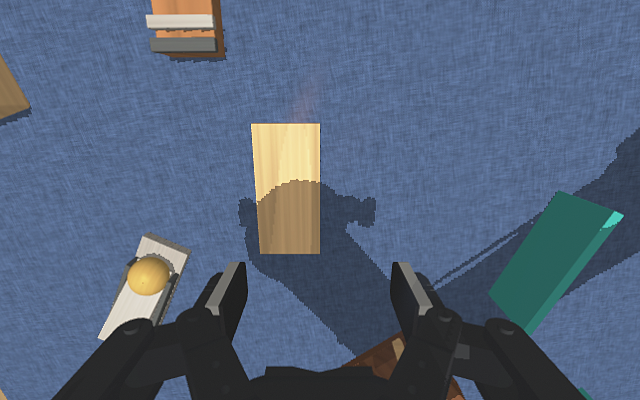

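The panel lies flat at (288,190), well clear of the block plane at (145,285). Now I need its exact pose.

Run:
```python
from h import *
im,P=cloud('wrist')
m=(P[...,2]>.005)&(P[...,2]<.02)&(abs(P[...,0]-.54)<.08)&(abs(P[...,1]-.1)<.1)&(P.sum(-1)<.9)
n,lab,st,c=cv2.connectedComponentsWithStats(m.astype(np.uint8)); i=1+st[1:,4].argmax()
r=cv2.minAreaRect((P[lab==i][:,:2]*1000).astype(np.float32)); print(r)
x,y=np.array(r[0])/1000
plan((x,y,.13,171.9),(x,y,.0,171.9))
```

```text
((535.1971435546875, 91.609375), (129.61988830566406, 62.06003189086914), 81.73727416992188)
t 10.95 p [0.5056 0.0963 0.1487] yaw 171.8 w 0.0799 q [ 0.57  0.17 -0.45 -0.   -0.95 -0.71]
(np.float64(0.5351971435546875), np.float64(0.091609375), 0.13, 171.9) -> [ 0.02 -1.2   0.75] -0.03
(np.float64(0.5351971435546875), np.float64(0.091609375), 0.0, 171.9) -> [ 0.01 -1.21  5.95] -0.03
```

Request:
step_arm(
  increments=[
    [[0,-1.2,0.8],0,80],
    [[0,-1.2,2.5],0,80],
    [[0,-1.2,4],0,80],
    [[0,-1.2,5],0,80],
    [[0,-1.2,5.3],0,80],
    [[0,-1.2,5.6],0,80],
    [[0,-1.2,5.7],0,80],
    [[0,-1.2,5.7],0,80],
  ],
)

```text
time: 11.75
eef_pos: [0.5367, 0.0926, 0.0076]
tool_rot: [0.001, -0.655, 0.756, -0.0]
contact_force: [0.2, 0.9, 0.5]
gripper_width: 0.0801
grasp_force: 0.0
```

Request:
step_arm(
  increments=[
    [[0,0,0.1],0,80],
    [[0,0,0.2],0,80],
    [[0,0,0.2],0,80],
  ],
)

```text
time: 12.05
eef_pos: [0.5364, 0.0924, 0.0022]
tool_rot: [0.0, -0.655, 0.756, -0.0]
contact_force: [1.0, 0.6, 0.8]
gripper_width: 0.0799
grasp_force: 0.0
```

Request:
step_arm(
  increments=[
    [[0,0,0],0,70],
    [[0,0,0],0,67],
    [[0,0,0],0,67],
    [[0,0,0.1],0,67],
    [[0,0,0.1],0,67],
    [[0,0,0.1],0,67],
  ],
)

```text
time: 12.65
eef_pos: [0.5362, 0.0923, -0.0007]
tool_rot: [-0.0, -0.655, 0.756, 0.0]
contact_force: [0.3, 0.5, -0.5]
gripper_width: 0.067
grasp_force: 0.0
```

Request:
step_arm(
  increments=[
    [[0,0,0.05],0,67],
    [[0,0,0.1],0,67],
    [[0,0,0.1],0,67],
  ],
)

```text
time: 12.95
eef_pos: [0.5361, 0.0923, -0.0032]
tool_rot: [-0.0, -0.655, 0.756, 0.0]
contact_force: [-0.1, 0.3, -0.2]
gripper_width: 0.067
grasp_force: 0.0
```

Request:
step_arm(
  increments=[
    [[0,0,0],0,62],
    [[0,0,0],0,58],
    [[0,0,0],0,55],
    [[0,0,0],0,55],
    [[0,0,0],0,55],
  ],
  newtons=30,
)

```text
time: 13.45
eef_pos: [0.5362, 0.0923, -0.0028]
tool_rot: [-0.0, -0.655, 0.756, -0.0]
contact_force: [-2.9, 0.0, 4.6]
gripper_width: 0.0608
grasp_force: 33.1
```

Request:
step_arm(
  increments=[
    [[0,0,-0.5],0,55],
    [[0,0,-1.2],0,55],
    [[0,0,-2.2],0,55],
    [[0,0,-3.4],0,55],
    [[0,0,-3.6],0,55],
  ],
)

```text
time: 13.95
eef_pos: [0.5385, 0.0933, 0.0912]
tool_rot: [0.003, -0.655, 0.756, -0.001]
contact_force: [1.1, 0.5, -0.7]
gripper_width: 0.0609
grasp_force: 32.9
```

Run:
```python
from h import *
im,P=cloud('wrist')
u=np.array([.141,.990])
plan((.5754,-.1517,.085,171.9),(.5754,-.1517,.025,171.9))
p=np.array(ctrl.observe()['eef_pos'])
m=(im[...,0]>150)&(abs(P[...,2]-p[2]-.008)<.02)&(np.hypot(P[...,0]-p[0],P[...,1]-p[1])<.09)&(im[...,0].astype(int)-im[...,2]>30)
q=P[m];print(len(q),np.percentile(q,[2,50,98],axis=0).round(4),cv2.minAreaRect((q[:,:2]*1000).astype(np.float32)))
A=np.c_[q[:,:2]-p[:2],np.ones(len(q))];print(np.linalg.lstsq(A,q[:,2],rcond=None)[0])
```

```text
t 14.0 p [0.538  0.0932 0.0904] yaw 171.8 w 0.0609 q [ 0.53  0.28 -0.46  0.   -0.82 -0.67]
(0.5754, -0.1517, 0.085, 171.9) -> [ 9.48 -2.88  0.2 ] -0.02
(0.5754, -0.1517, 0.025, 171.9) -> [ 9.49 -2.87  2.6 ] -0.02
13421 [[0.5018 0.0274 0.1019]
 [0.5293 0.0486 0.1032]
 [0.5608 0.1035 0.1044]] ((537.3057861328125, 89.43069458007812), (124.1800308227539, 62.12272644042969), 81.64025115966797)
[0.00615038 0.00224946 0.10335061]
```

Panel gripped level, with its bottom 3 mm above the TCP. On to the bed.

Request:
step_arm(
  increments=[
    [[2,-0.6,0],0,55],
    [[4,-1.2,0],0,55],
    [[6,-1.8,0],0,55],
    [[8,-2.4,0],0,55],
    [[9.25,-2.85,0.2],0,55],
    [[9.25,-2.85,0.2],0,55],
    [[9.25,-2.85,0.2],0,55],
    [[9.25,-2.85,0.8],0,55],
    [[9.25,-2.85,1.3],0,55],
    [[9.25,-2.85,1.3],0,55],
  ],
)

```text
time: 15.0
eef_pos: [0.5722, -0.1457, 0.0525]
tool_rot: [-0.001, -0.655, 0.756, 0.001]
contact_force: [0.2, -0.9, -0.6]
gripper_width: 0.0611
grasp_force: 32.9
```

Run:
```python
from h import *
im,P=cloud('wrist'); save('w4',im)
plan((.5762,-.1458,.0225,171.9))
g=(im.max(-1).astype(int)-im.min(-1)<25)&(abs(P[...,2]-.033)<.006)&(P[...,1]<-.2)&(P[...,1]>-.27)&(abs(P[...,0]-.563)<.05)
q=P[g]
if len(q): print(len(q),cv2.minAreaRect((q[:,:2]*1000).astype(np.float32)))
```

```text
t 15.05 p [ 0.5728 -0.1458  0.0535] yaw 171.8 w 0.061 q [ 0.08  0.4  -0.39 -0.   -0.79 -0.22]
(0.5762, -0.1458, 0.0225, 171.9) -> [-0.02 -0.14  1.24] -0.01
4967 ((560.9244995117188, -247.15518188476562), (34.510982513427734, 50.14021301269531), 81.78291320800781)
```

View pics/w4.png

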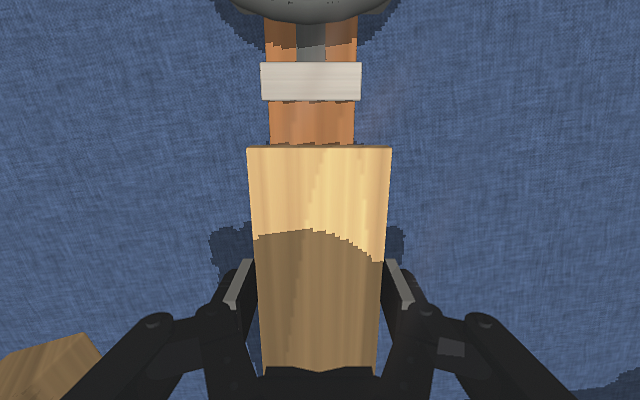

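The panel (318,260) is aligned with the bed, and the jaw (311,82) is clear of it. Lowering.

Request:
step_arm(
  increments=[
    [[0,-0.12,0.4],0,55],
    [[0,-0.12,0.8],0,55],
    [[0,-0.12,1.1],0,55],
    [[0,-0.12,1.18],0,55],
    [[0,-0.12,1.18],0,55],
  ],
)

```text
time: 15.55
eef_pos: [0.5763, -0.1472, 0.0244]
tool_rot: [-0.0, -0.655, 0.756, 0.0]
contact_force: [-0.4, 0.4, 0.3]
gripper_width: 0.0613
grasp_force: 32.9
```

Request:
step_arm(
  increments=[
    [[0,0,0.05],0,55],
    [[0,0,0.05],0,55],
  ],
)

```text
time: 15.75
eef_pos: [0.5768, -0.1472, 0.0239]
tool_rot: [0.0, -0.655, 0.756, -0.0]
contact_force: [0.3, 0.5, 0.2]
gripper_width: 0.0609
grasp_force: 32.9
```

Request:
step_arm(
  increments=[
    [[0,0,0.05],0,55],
    [[0,0,0.08],0,55],
    [[0,0,0.08],0,55],
  ],
)

```text
time: 16.05
eef_pos: [0.5768, -0.1472, 0.0222]
tool_rot: [0.0, -0.655, 0.756, -0.0]
contact_force: [-0.5, 0.8, 3.7]
gripper_width: 0.061
grasp_force: 33.4
```

Contact with the bed. I open and rise.

Request:
step_arm(
  increments=[
    [[0,0,0],0,64],
    [[0,0,0],0,68],
    [[0,0,0],0,76],
    [[0,0,0],0,80],
    [[0,0,0],0,80],
    [[0,0,-1],0,80],
    [[0,0,-2.5],0,80],
    [[0,0,-4],0,80],
    [[0,0,-5],0,60],
    [[0,0,-5],0,50],
  ],
)

```text
time: 17.05
eef_pos: [0.5791, -0.1473, 0.1512]
tool_rot: [0.003, -0.655, 0.756, -0.003]
contact_force: [0.6, -0.3, -0.2]
gripper_width: 0.0529
grasp_force: 0.0
```

Run:
```python
from h import *
im,P=cloud('wrist'); save('w5',im)
I=im.astype(int)
m=(abs(P[...,2]-.035)<.005)&(I[...,0]-I[...,2]>25)&(abs(P[...,0]-.575)<.06)&(abs(P[...,1]+.147)<.1)
n,lab,st,c=cv2.connectedComponentsWithStats(m.astype(np.uint8)); i=1+st[1:,4].argmax(); q=P[lab==i]
print(len(q),np.percentile(q[:,2],[5,50,95]),cv2.minAreaRect((q[:,:2]*1000).astype(np.float32)))
k=P[(P[...,2]>.085)&(P[...,2]<.115)&(abs(P[...,0]-.6)<.03)&(abs(P[...,1]+.33)<.03)]; print('knob',len(k))
plan((.599,-.330,.16,171.9))
```

```text
9826 [0.03342019 0.03450285 0.03561448] ((576.1925048828125, -147.763427734375), (130.22885131835938, 61.92451477050781), 81.86185455322266)
knob 0
t 17.1 p [ 0.5778 -0.1471  0.1489] yaw 171.8 w 0.0502 q [ 0.08  0.29 -0.28  0.   -0.99 -0.22]
(0.599, -0.33, 0.16, 171.9) -> [ 7.12 -1.89 -0.44] -0.02
```

View pics/w5.png

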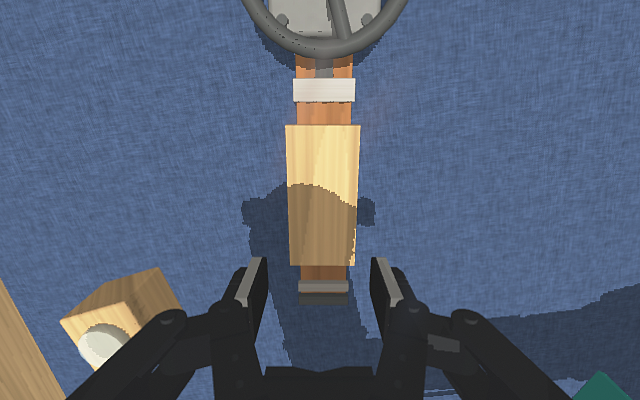

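The panel lies flat and centred on the bed at (0.576, -0.148), with gaps at both the jaw and the stop. Now the knob.

Request:
step_arm(
  increments=[
    [[2,-0.7,-0.8],0,40],
    [[4,-1.3,-0.8],0,40],
    [[4,-1.4,-0.8],0,40],
    [[4,-1.4,-0.8],0,40],
    [[4,-1.4,-0.8],0,40],
  ],
)

```text
time: 17.6
eef_pos: [0.5962, -0.2508, 0.1652]
tool_rot: [-0.001, -0.654, 0.756, 0.001]
contact_force: [-1.0, 0.7, -0.5]
gripper_width: 0.0401
grasp_force: 0.0
```

Run:
```python
from h import *
im,P=cloud('wrist'); save('w6',im)
k=P[(P[...,2]>.099)&(P[...,2]<.112)&(abs(P[...,0]-.6)<.03)&(abs(P[...,1]+.33)<.03)]; print('knob top',len(k),np.percentile(k,[2,50,98],axis=0).round(4),cv2.minEnclosingCircle((k[:,:2]*1000).astype(np.float32)))
w=P[(P[...,2]>.06)&(P[...,2]<.072)&(np.hypot(P[...,0]-.552,P[...,1]+.316)<.075)]; A=np.c_[2*w[:,:2],np.ones(len(w))]
r=np.hypot(*(w[:,:2]-[.552,-.316]).T); w=w[r>.048]; print('wheel',len(w),cv2.minEnclosingCircle((w[:,:2]*1000).astype(np.float32)))
plan((.599,-.330,.16,171.9))
```

```text
knob top 944 [[ 0.5879 -0.3445  0.1017]
 [ 0.5973 -0.3351  0.1042]
 [ 0.607  -0.3254  0.1058]] ((597.5684814453125, -334.98541259765625), 10.927743911743164)
wheel 6441 ((551.1082153320312, -316.6217346191406), 59.87110137939453)
t 17.65 p [ 0.5963 -0.2504  0.1656] yaw 171.8 w 0.04 q [-0.1   0.36 -0.14 -0.   -1.07 -0.05]
(0.599, -0.33, 0.16, 171.9) -> [ 3.14 -0.56  0.22] -0.03
```

View pics/w6.png

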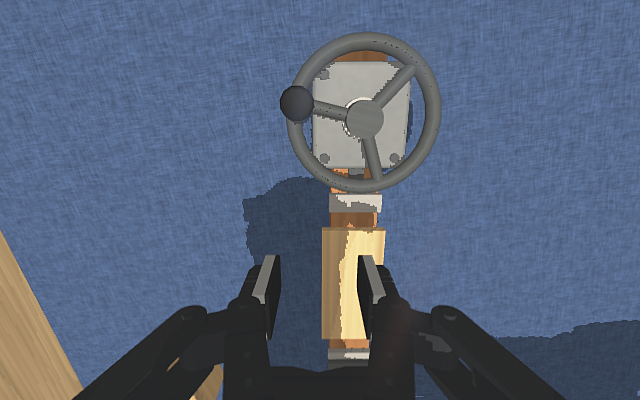

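Knob at (297,103) gives (0.5973, -0.335); the wheel centre is (0.5512, -0.3166), so wheel ≈ 1.81 rad. About 350° of turning is needed.

Request:
step_arm(
  increments=[
    [[1.7,-0.3,0],0,40],
    [[3.34,-0.52,0],0,40],
    [[3.34,-0.52,0],0,40],
    [[3.34,-0.52,0],0,40],
    [[3.34,-0.52,1.2],0,40],
    [[3.34,-0.52,2.4],0,40],
    [[3.34,-0.52,3.4],0,40],
    [[3.34,-0.52,3.7],0,40],
    [[3.34,-0.52,3.7],0,40],
  ],
)

```text
time: 18.55
eef_pos: [0.5975, -0.3342, 0.0734]
tool_rot: [-0.001, -0.655, 0.755, 0.001]
contact_force: [-0.8, 0.2, 0.6]
gripper_width: 0.0397
grasp_force: 0.0
```

Request:
step_arm(
  increments=[
    [[0,0,0],0,30],
    [[0,0,0],0,20],
    [[0,0,0],0,15],
    [[0,0,0],0,15],
    [[0,0,0],0,15],
  ],
  newtons=60,
)

```text
time: 19.05
eef_pos: [0.5982, -0.3354, 0.0763]
tool_rot: [0.0, -0.655, 0.756, -0.001]
contact_force: [-3.1, 3.7, 6.5]
gripper_width: 0.0204
grasp_force: 58.5
```

```bash
cat > arc.py <<'E'
import sys
from h import *
c=np.array([.5512,-.3166]); s=ctrl.observe(); p=np.array(s['eef_pos']); M=rot(s['tool_rot'])
th0=np.degrees(np.arctan2(*(p[:2]-c)[::-1])); r=np.hypot(*(p[:2]-c)); print('th',th0,'r',r,'w',s['gripper_width'],'F',s['contact_force'],s['grasp_force'],'z',p[2])
r0=0.0497
for a in map(float,sys.argv[1:]):
    t=np.radians(a); g=c+r0*np.array([np.cos(t),np.sin(t)]); d=M[:2,:2].T@(g-p[:2])/.025; print(a,np.round(d,2))
E
python3 arc.py -22 -34 -48 -62 -76 -90 -104 -118 -132 -146 -160
```

```text
th -21.84622229027934 r 0.05062943518116044 w 0.02035763725876103 F [-3.05581969  3.73909372  6.52304616] 58.49060833454132 z 0.07630383036713456
-22.0 [-0.    0.04]
-34.0 [0.39 0.18]
-48.0 [0.79 0.44]
-62.0 [1.13 0.79]
-76.0 [1.36 1.22]
-90.0 [1.49 1.68]
-104.0 [1.5  2.17]
-118.0 [1.39 2.64]
-132.0 [1.18 3.07]
-146.0 [0.86 3.44]
-160.0 [0.46 3.72]
```

Request:
step_arm(
  increments=[
    [[0,0,-0.12],0,15],
    [[0.39,0.18,-0.12],0,15],
    [[0.79,0.44,-0.12],0,15],
    [[1.13,0.79,-0.12],0,15],
    [[1.36,1.22,-0.12],0,15],
    [[1.49,1.68,-0.12],0,15],
    [[1.49,1.68,-0.12],0,15],
  ],
)

```text
time: 19.75
eef_pos: [0.5488, -0.3668, 0.0766]
tool_rot: [-0.001, -0.654, 0.757, 0.001]
contact_force: [-3.0, -5.3, -12.1]
gripper_width: 0.0201
grasp_force: 61.1
```

```bash
python3 arc.py -90 -104 -118 -132 -146 -160 -174 -188 -202 -216
```

```text
th -92.76331633519612 r 0.050244197094619074 w 0.020093950745148383 F [ -2.98577152  -5.32736415 -12.11778509] 61.07658505439758 z 0.07655674755400613
-90.0 [-0.03 -0.09]
-104.0 [-0.02  0.39]
-118.0 [-0.13  0.86]
-132.0 [-0.35  1.3 ]
-146.0 [-0.66  1.66]
-160.0 [-1.06  1.94]
-174.0 [-1.51  2.12]
-188.0 [-1.99  2.18]
-202.0 [-2.47  2.13]
-216.0 [-2.92  1.95]
```

Request:
step_arm(
  increments=[
    [[-0.02,0.39,0.08],0,15],
    [[-0.13,0.86,0.08],0,15],
    [[-0.35,1.3,0.08],0,15],
    [[-0.66,1.66,0.08],0,15],
    [[-1.06,1.94,0.08],0,15],
    [[-1.51,2.12,0.08],0,15],
    [[-1.99,2.18,0.08],0,15],
    [[-2.47,2.13,0.08],0,15],
    [[-2.47,2.13,0.08],0,15],
  ],
)

```text
time: 20.65
eef_pos: [0.5063, -0.2964, 0.0763]
tool_rot: [-0.0, -0.655, 0.756, 0.001]
contact_force: [-5.8, 6.2, 4.4]
gripper_width: 0.0203
grasp_force: 62.5
```

```bash
python3 arc.py -202 -216 -230 -244 -258 -272 -286 -300 -314 -328 -340
```

```text
th 155.76112999042198 r 0.0492852117015164 w 0.02032369166323698 F [-5.80804775  6.18867263  4.40920541] 62.546231746673584 z 0.07632925584809859
-202.0 [0.07 0.04]
-216.0 [-0.38 -0.14]
-230.0 [-0.78 -0.41]
-244.0 [-1.1  -0.78]
-258.0 [-1.32 -1.21]
-272.0 [-1.43 -1.68]
-286.0 [-1.42 -2.16]
-300.0 [-1.3  -2.63]
-314.0 [-1.07 -3.06]
-328.0 [-0.74 -3.41]
-340.0 [-0.39 -3.65]
```

Request:
step_arm(
  increments=[
    [[-0.38,-0.14,0],0,15],
    [[-0.78,-0.41,0],0,15],
    [[-1.1,-0.78,0],0,15],
    [[-1.32,-1.21,0],0,15],
    [[-1.43,-1.68,0],0,15],
    [[-1.42,-2.16,0],0,15],
    [[-1.3,-2.63,0],0,15],
    [[-1.07,-3.06,0],0,15],
    [[-1.07,-3.06,0],0,15],
  ],
)

```text
time: 21.55
eef_pos: [0.5891, -0.2838, 0.0763]
tool_rot: [0.001, -0.655, 0.756, -0.002]
contact_force: [2.3, -2.2, 2.9]
gripper_width: 0.0203
grasp_force: 62.7
```

```bash
python3 arc.py -314 -324 -334 -344 -352 -360 -366 -372 -378 -384 -390
python3 - <<'E'
from h import *
im,P=cloud('top'); save('t7',cv2.resize(im[150:270,360:540],None,fx=4,fy=4))
E
```

```text
th 40.9133302629961 r 0.050090089070571615 w 0.020340997768119262 F [ 2.32489458 -2.2432429   2.94596096] 62.6742160320282 z 0.076349031780822
-314.0 [-0.1   0.15]
-324.0 [ 0.13 -0.11]
-334.0 [ 0.4  -0.33]
-344.0 [ 0.7 -0.5]
-352.0 [ 0.96 -0.6 ]
-360.0 [ 1.23 -0.66]
-366.0 [ 1.44 -0.68]
-372.0 [ 1.65 -0.67]
-378.0 [ 1.85 -0.65]
-384.0 [ 2.06 -0.6 ]
-390.0 [ 2.25 -0.53]
```

View pics/t7.png

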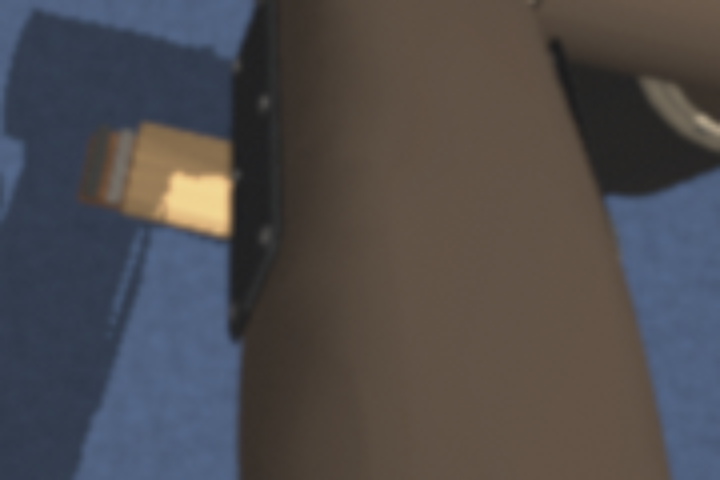

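The panel is close to the stop (125,170) and still square to it. I continue to about -373°.

Request:
step_arm(
  increments=[
    [[0.13,-0.11,0],0,15],
    [[0.4,-0.33,0],0,15],
    [[0.7,-0.5,0],0,15],
    [[0.96,-0.6,0],0,15],
    [[1.23,-0.66,0],0,15],
    [[1.44,-0.68,0],0,15],
    [[1.65,-0.67,0],0,15],
    [[1.65,-0.67,0],0,15],
  ],
)

```text
time: 22.4
eef_pos: [0.6006, -0.3262, 0.0764]
tool_rot: [0.002, -0.655, 0.756, -0.003]
contact_force: [8.1, -1.5, -0.3]
gripper_width: 0.02
grasp_force: 62.2
```

```bash
python3 arc.py -372 -378 -384 -390
python3 - <<'E'
from h import *
z=np.load('scene.npz'); P0,i0=z['P'],z['im']
im,P=cloud('scene'); I=im.astype(int)
u=np.array([.141,.990]); o=np.array([.5689,-.197])
for n,i_,p_ in (('before',i0.astype(int),P0),('now',I,P)):
    d=p_[...,:2]-o; x=d@u; y=d@np.array([-.99,.141])
    # back edge of the white stop and panel/stop boundary along the middle of the bed
    m=(abs(y)<.02)&(x>.05)&(x<.17)&(p_[...,2]>.02)
    g=m&((i_.max(-1)-i_.min(-1))<40)&(p_[...,2]>.030)
    h=np.histogram(x[g],bins=np.arange(.12,.17,.003))[0]; print(n,h, 'bright',np.round(np.percentile(x[g&(i_.min(-1)>140)],[5,50,95]),4) if (g&(i_.min(-1)>140)).any() else '')
E
```

```text
th -11.045477530236347 r 0.050317635560099196 w 0.01995341688665816 F [ 8.0775461  -1.51493363 -0.32584119] 62.24934160709381 z 0.07641820442371122
-372.0 [0.03 0.03]
-378.0 [0.24 0.05]
-384.0 [0.44 0.1 ]
-390.0 [0.64 0.16]
before [ 0  0  0  0  0  0  4 10 11  3  0  6 10  9 11  1] bright [0.1393 0.1436 0.1459]
now [84  5  6  4  1  2  2  5  7 12  7  4 11 14  6  3] bright
```

The stop seems to have shifted about 3 mm. I let go and inspect.

Request:
step_arm(
  increments=[
    [[0,0,0],0,30],
    [[0,0,0],0,40],
    [[0,0,0],0,40],
    [[0,0,-1.5],0,40],
    [[0,0,-3],0,40],
    [[-1,0.5,-4],0,40],
    [[-3,0.9,-4],0,40],
    [[-5,0.9,-4],0,40],
    [[-7,0.9,-4],0,40],
    [[-7,0.9,-4],0,40],
  ],
)

```text
time: 23.45
eef_pos: [0.6006, -0.1443, 0.1756]
tool_rot: [0.001, -0.656, 0.755, -0.0]
contact_force: [1.4, -0.7, 0.1]
gripper_width: 0.0399
grasp_force: 0.0
```

Request:
step_arm(
  increments=[
    [[-2,0,0],0,40],
    [[-4,-0.5,0],0,40],
    [[-4,-0.5,0],0,40],
    [[-4,-0.5,0],0,40],
  ],
)

```text
time: 23.85
eef_pos: [0.6267, -0.0509, 0.1748]
tool_rot: [-0.0, -0.655, 0.755, 0.0]
contact_force: [-0.4, -0.6, 0.4]
gripper_width: 0.04
grasp_force: 0.0
```

Run:
```python
from h import *
im,P=cloud('wrist'); save('w8',im); I=im.astype(int); plan()
u=np.array([.141,.990]); o=np.array([.5689,-.197]); d=P[...,:2]-o; x=d@u; y=d@np.array([-.99,.141])
pal=(I[...,0]-I[...,2]>30)&(abs(P[...,2]-.035)<.004)&(abs(y)<.05)&(x>-.02)&(x<.16)
q=P[pal]; print('panel',np.percentile(x[pal],[.5,99.5]).round(4),np.median(q[:,2]),cv2.minAreaRect((q[:,:2]*1000).astype(np.float32)))
g=(I.max(-1)-I.min(-1)<30)&(abs(P[...,2]-.033)<.004)&(abs(y)<.02)
for lo,hi in((-.04,.03),(.12,.175)):
    m=g&(x>lo)&(x<hi); print('steel',m.sum(),np.percentile(x[m],[1,99]).round(4) if m.any() else '')
```

```text
t 23.9 p [ 0.6264 -0.0518  0.1749] yaw 171.8 w 0.0398 q [ 0.23  0.32 -0.17 -0.   -1.08 -0.37]
panel [0.0097 0.1387] 0.034480288613102955 ((578.5747680664062, -128.75682067871094), (155.04446411132812, 62.32681655883789), 81.93255615234375)
steel 1189 [-0.0083  0.0087]
steel 765 [0.1403 0.1606]
```

View pics/w8.png

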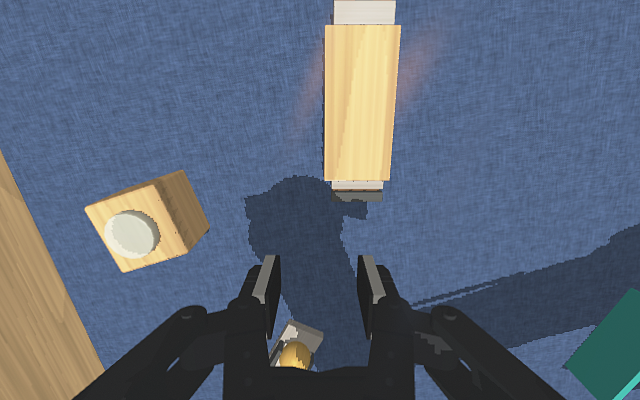

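The panel (360,105) lies flat between jaw and stop with both steel faces touching it. The stop has given way about 3–4 mm, and a thin gap remains behind it at (358,190). The robot is clear.

```bash
python3 -c "
from plant import ctrl
print(ctrl.close_job())"
```

```text
the job is handed in; nothing more can be done
None
```

The panel is clamped flat on the bed between jaw and stop, with the stop pressed back about 3–4 mm by camera measurement. I handed the job in at about 24 s; no verdict came back, and I did not re-measure the two strips, block plane or tealight block.

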